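Put the hole saws back in order of size

TASK

Put the four hole saws on the black pads of the wooden board, one centred on each pad and standing upright teeth down, in order of size with the smallest next to the red block and the largest at the far end of the row. Let go of them all, and leave the glue bottle where it stands.

Things in the scene. Friction and masses are not known exactly. Their poses are not given: they have to be found in the camera images.
- saw_26: The smallest of four loose hole saws: a blue closed cup 26 mm in diameter, 46 mm high, steel teeth at the bottom, standing teeth down on the bench. On top a dark nut (20 mm across, 5 mm high) and a round steel stub (10 mm diameter, 19 mm long); 70 mm high in all, 0.06 to 0.33 kg. Grip the cup or the stub. Origin: centre of the underside; z up.
- saw_36: The second smallest of four loose hole saws: a blue closed cup 36 mm in diameter, 46 mm high, steel teeth at the bottom, standing teeth down on the bench. On top a dark nut (20 mm across, 5 mm high) and a round steel stub (10 mm diameter, 19 mm long); 70 mm high in all, 0.06 to 0.33 kg. Grip the cup or the stub. Origin: centre of the underside; z up.
- saw_47: The second largest of four loose hole saws: a blue closed cup 47 mm in diameter, 46 mm high, steel teeth at the bottom, standing teeth down on the bench. On top a dark nut (20 mm across, 5 mm high) and a round steel stub (10 mm diameter, 19 mm long); 70 mm high in all, 0.06 to 0.33 kg. Grip the cup or the stub. Origin: centre of the underside; z up.
- saw_60: The largest of four loose hole saws: a blue closed cup 60 mm in diameter, 46 mm high, steel teeth at the bottom, standing teeth down on the bench. On top a dark nut (20 mm across, 5 mm high) and a round steel stub (10 mm diameter, 19 mm long); 70 mm high in all, 0.06 to 0.33 kg. Grip the cup or the stub. Origin: centre of the underside; z up.
- pad_a: Fixed round black rubber pad, 72 mm in diameter, 3 mm thick, yellow centre dot; at the robot's left (+y) end of four equal pads 90 mm apart in a straight row on a pale wooden board (115 x 470 x 12 mm, fixed, up to 0.25 rad askew to the y axis). Origin: centre of its underside; its top, where a saw stands, is 15 mm above the bench. Its y axis runs along the row.
- pad_b: Fixed round black rubber pad, 72 mm in diameter, 3 mm thick, yellow centre dot; second from the robot's left of four equal pads 90 mm apart in a straight row on a pale wooden board (115 x 470 x 12 mm, fixed, up to 0.25 rad askew to the y axis). Origin: centre of its underside; its top, where a saw stands, is 15 mm above the bench. Its y axis runs along the row.
- pad_c: Fixed round black rubber pad, 72 mm in diameter, 3 mm thick, yellow centre dot; third from the robot's left of four equal pads 90 mm apart in a straight row on a pale wooden board (115 x 470 x 12 mm, fixed, up to 0.25 rad askew to the y axis). Origin: centre of its underside; its top, where a saw stands, is 15 mm above the bench. Its y axis runs along the row.
- pad_d: Fixed round black rubber pad, 72 mm in diameter, 3 mm thick, yellow centre dot; at the robot's right (-y) end of four equal pads 90 mm apart in a straight row on a pale wooden board (115 x 470 x 12 mm, fixed, up to 0.25 rad askew to the y axis). Origin: centre of its underside; its top, where a saw stands, is 15 mm above the bench. Its y axis runs along the row.
- red_stop: Bright red block fixed across one end of the board, 77 mm from the centre of the nearest pad; 90 x 26 x 24 mm (26 along the row), its top 36 mm above the bench. It marks the small end of the row and may be at either end; a like block of dark brown wood closes the other. Origin: centre of its underside.
- glue_bottle: Bystander: loose white glue bottle with an orange cap, 60 mm in diameter, 150 mm high, standing on the bench to the robot's right of the board. Origin: centre of its underside.
There are look-alikes about, which are no part of the job. Leave any orange or pink look-alike of the saw_47 alone.

How it is judged:
By the outcome, as a careful person would: the job done as asked, in the order asked, and still so for the second after the job is handed in, with the robot touching nothing.
It also fails if it takes over 96 s, if anything falls off the work surface, if the arm or the gripper's body presses on something with over 40 N, if the wrist force passes 120 N, or if a joint passes its speed limit or range.

ROBOT

A 6-joint arm with a two-finger parallel gripper is mounted at the origin on the work surface. World frame = base frame: x ahead of the robot, y to its left, z up, the work surface at z = 0. Lengths are in m, angles in rad, forces in N, time in s.
With the tool pointing down it reaches from about 0.4 to 0.925 m from the base axis. Payload 3.4 kg.
Tool frame: the origin (TCP) lies midway between the tips of the shut fingers; the grasp point (between the pads) lies 19 mm behind it (robot.grasp_offset is the distance from the TCP to the grasp point, in m); z points along the fingers, y is the line along which they close (so a half turn about z gives the same grasp; the last joint's range is limited). The gripper opens to 85 mm and grips with 20 to 120 N. Pads are 22 mm wide; open, the fingers measure 114 mm over their backs; the gripper's body (76 mm by 85 mm) begins 54 mm behind the grasp point. The pads swing forward as they close: fully open they stand 13 mm farther back than shut.
Start: joints at [-1.234, 0.307, 1.506, -0, 1.328, -0.073], TCP at [0.23, -0.527, 0.231] pointing down, gripper open.
Joint ranges: [-3.12, 3.12], [-1.05, 2.28], [0.14, 2.33], [-1.42, 4.57], [0.1, 2.73], [-2.68, 2.68]. Speed limits (rad/s): [2.57, 2.57, 3.14, 3.14, 3.14, 3.14].

INTERFACE

Orientations are given as a rotation vector (axis times angle).
In Python, from station import robot gives the robot as it stands. The module is installed in compiled form; this text tells all that it offers.
- The arm moves only by the shell command python3 -m inch 'ROWS'. ROWS is JSON, a list of rows, each a list of 7 numbers: the shift along the tool's x, y, z scaled (see below), then the turn, a rotation vector about the tool's x, y, z scaled (see below), then the opening, from 0 (shut) to 1 (fully open). A call has 1 to 12 rows; each row shifts and turns the commanded pose from where the row before left it, along the tool's axes as they then stand; what a row does not reach is not made up. The controller multiplies each number of a shift by 0.02 m and each number of a turn by 0.08 rad. A row lasts 1/10 s, in which the tool goes at most 50 mm and 8.59 degrees, less where a joint would pass 70% of its speed; a pose out of reach is approached as far as the arm can. A call with a number of a shift or a turn outside -1 to 1 is refused whole. A call with a gripper value outside its range is refused whole. The fingers move at their own pace and stop on an object; the grip force is fixed at half the most. Time passes only in rows, so rows that do not move let the fingers close. It gives the time, the measured TCP pose, the force, the opening and the grip force at its end, in the units of the state.
- robot.observe(): the state, without advancing time (a new reading comes with each control period).
- robot.camera(name): name is "scene" or "top" or "wrist"; returns a dict with "pixels" (420x560x3 uint8, red, green, blue), "z_map" (420x560 float32, m along the optical axis (not along the pixel's ray), 0 where there is no reading), "camera_matrix" (3x3 intrinsics, pixels), "dist" ([k1, k2, p1, p2, k3] as OpenCV has them; the pictures are not rectified), "world_from_camera" (4x4, takes a point from camera to world coordinates). Camera axes: x right, y down, z forward; pixel columns grow to the right and rows downward; lengths in m; the calibration is good to about 2 mm. A picture is of the moment at which its call begins.
- robot.sign_off(): hands the job in; it is judged then, once.
The state is a dict: "time_s": time; "q": joint angles; "joint_velocities": joint speeds; "effort": joint torques, N m; "position": TCP position; "eef_rot": TCP orientation; "force": force on the tool from outside, world axes, zero at the start; "moment": the same for the moment, N m; "finger_gap": opening from 0.0 (shut) to 1.0 (fully open); "grip_force": force on a finger pad.
Only numpy, scipy, OpenCV 4.12 (cv2) and the standard library are available. Lean on these libraries where they do the work, as an engineer would, in place of code of your own. Each camera call takes 0.05 s, during which the arm holds its last target. There are 200 camera calls.

## Working session

There is one attempt and no reset: what is moved stays moved. The work goes in short steps, Python scripts to look and compute and a shell command to move; the robot and the scene stay as the last step left them, time stands still between calls to the robot, and variables do not carry over. Pictures are saved under pics/ and viewed, at most 14 in all, crops included, and the job is handed in when it is done.

```bash
mkdir -p pics; python3 - <<'E'
from station import robot
import cv2,numpy as np
for n in ("top","scene"):
    c=robot.camera(n); cv2.imwrite(f"pics/{n}0.png",c["pixels"][:,:,::-1]); 
    np.savez(f"{n}0.npz",**c)
    print(n,c["camera_matrix"].round(1).tolist(),c["dist"],c["world_from_camera"].round(3).tolist())
s=robot.observe(); print(s["time_s"],s["position"],s["eef_rot"],s["finger_gap"],robot.grasp_offset)
E
```

```text
top [[491.5, 0.0, 276.4], [0.0, 491.5, 206.1], [0.0, 0.0, 1.0]] [-0.07921939  0.          0.          0.          0.        ] [[-0.017, -0.985, 0.174, 0.308], [-1.0, 0.017, -0.002, -0.072], [-0.001, -0.174, -0.985, 1.216], [0.0, 0.0, 0.0, 1.0]]
scene [[506.2, 0.0, 278.7], [0.0, 506.2, 217.1], [0.0, 0.0, 1.0]] [-0.01882744  0.          0.          0.          0.        ] [[-0.827, 0.379, -0.414, 0.97], [0.562, 0.554, -0.614, 0.593], [-0.003, -0.741, -0.671, 0.779], [0.0, 0.0, 0.0, 1.0]]
0.1 [ 0.22939532 -0.5265788   0.23048964] [-3.07376719e+00 -6.40382803e-01  3.34141469e-04] 0.9981570119846126 0.0187
```

View pics/top0.png

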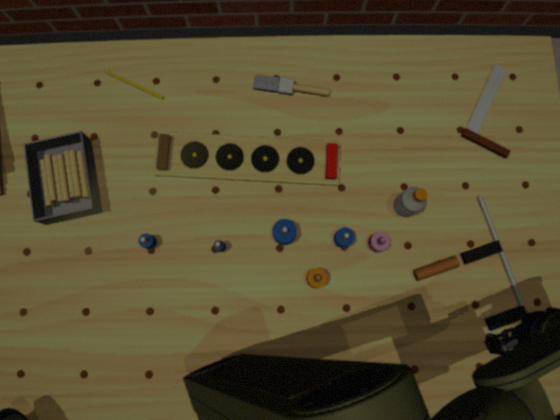

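View pics/scene0.png

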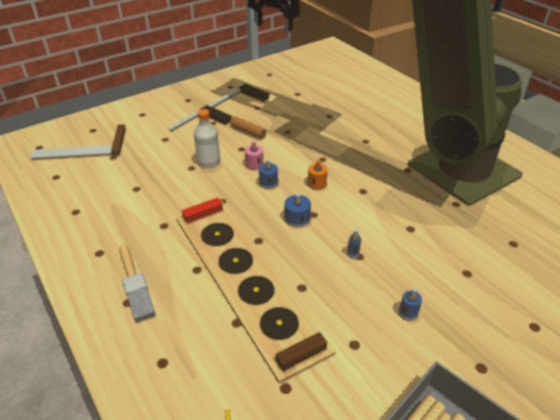

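The top view shows the red block at right, around (332,161), which is the -y end, and pads at (194,155), (230,157), (265,159) and (300,160). The blue saws are at (147,241), (220,246), (285,231) and (345,237). The pink look-alike is at (380,241), the orange one at (317,277) and the bottle at (410,202). The scene view agrees. So the order is pad_d=26, pad_c=36, pad_b=47, pad_a=60.

```bash
cat > h.py <<'E'
import cv2,numpy as np
def ray(c,uv):
    p=cv2.undistortPoints(np.float32(uv).reshape(-1,1,2),c["camera_matrix"],c["dist"]).reshape(-1,2)
    T=c["world_from_camera"]; d=np.c_[p,np.ones(len(p))]@T[:3,:3].T
    return T[:3,3],d
def plane(c,uv,z):
    o,d=ray(c,uv); return o+d*((z-o[2])/d[:,2])[:,None]
def tri(c1,u1,c2,u2):
    A=[];b=[]
    for c,u in((c1,u1),(c2,u2)):
        o,d=ray(c,u); d=d[0]/np.linalg.norm(d[0]); P=np.eye(3)-np.outer(d,d); A.append(P);b.append(P@o)
    A=np.vstack(A);b=np.hstack(b);x=np.linalg.lstsq(A,b,rcond=None)[0]; return x,np.linalg.norm(A@x-b)
def cloud(c):
    v,u=np.mgrid[:420,:560]; o,d=ray(c,np.c_[u.ravel(),v.ravel()])
    return (o+d*c["z_map"].reshape(-1,1)).reshape(420,560,3)
def blobs(mask,amin=20):
    n,l,s,ce=cv2.connectedComponentsWithStats(mask.astype(np.uint8))
    return [(ce[i],s[i],l==i) for i in range(1,n) if s[i][4]>=amin]
def circle(P):
    A=np.c_[2*P[:,:2],np.ones(len(P))]; x=np.linalg.lstsq(A,(P[:,:2]**2).sum(1),rcond=None)[0]
    return x[:2],np.sqrt(x[2]+x[:2]@x[:2])
E
python3 - <<'E'
import numpy as np,cv2
from h import *
C={n:dict(np.load(n+"0.npz")) for n in("top","scene")}
Y={}
for n,c in C.items():
    W=cloud(c); hsv=cv2.cvtColor(c["pixels"],cv2.COLOR_RGB2HSV); H,S,V=cv2.split(hsv)
    print(n)
    blue=(H>98)&(H<125)&(S>120)&(V>40)
    for ce,s,m in blobs(blue,25):
        z=W[m][:,2]; zt=np.percentile(z,90)
        t=m&(abs(W[...,2]-np.median(z[z>zt-.006]))<.006)
        h=cv2.convexHull(np.argwhere(t)[:,::-1].astype(np.float32)).reshape(-1,2)
        ctr,r=circle(plane(c,h,.046))
        print(" blue",ce.round(1),s[:5],"ztop",zt.round(4),"circ46",ctr.round(4),"r",r.round(4))
        # stub: points higher than 55mm near
        st=(np.hypot(W[...,0]-ctr[0],W[...,1]-ctr[1])<.02)&(W[...,2]>.062)&(W[...,2]<.08)
        if st.any(): print("    stubtop n",st.sum(),W[st].mean(0).round(4), "px",np.argwhere(st).mean(0)[::-1].round(1))
    yel=(H>20)&(H<36)&(S>150)&(V>90)
    k=(V<60)
    for ce,s,m in blobs(k,300):
        if s[2]<70 and s[3]<70: print(" dark",ce.round(1),s,"z",np.median(W[m][:,2]).round(4),"p15",plane(C[n],ce,.015)[0].round(4))
    red=((H<5)|(H>175))&(S>180)&(V>100)
    for ce,s,m in blobs(red,60): print(" red",ce.round(1),s,"z",np.median(W[m][:,2]).round(4),plane(c,ce,.036)[0].round(4))
E
```

```text
top
 blue [284.1 231.4] [273 220  23  24 388] ztop 0.0472 circ46 [ 0.4541 -0.0926] r 0.0283
    stubtop n 14 [ 0.4553 -0.0923  0.0678] px [284.3 229.5]
 blue [343.7 237.4] [335 228  19  19 218] ztop 0.0474 circ46 [ 0.4376 -0.2358] r 0.0219
    stubtop n 14 [ 0.4384 -0.2379  0.0678] px [346.3 235.5]
 blue [147.6 241.2] [139 234  15  14  79] ztop 0.0478 circ46 [0.437  0.2401] r 0.016
    stubtop n 18 [0.439  0.2414 0.0677] px [143.  238.7]
 dark [483.7 142.5] [458 128  51  30 458] z 0.015 p15 [ 0.6781 -0.6126  0.015 ]
 dark [194.1 154.6] [181 142  27  26 544] z 0.0131 p15 [0.6572 0.1315 0.015 ]
 dark [229.2 156.4] [216 144  27  26 557] z 0.0132 p15 [0.6507 0.0424 0.015 ]
 dark [264.7 158.3] [251 145  28  27 560] z 0.0131 p15 [ 0.644  -0.0475  0.015 ]
 dark [300.1 160.3] [287 147  27  27 561] z 0.013 p15 [ 0.6373 -0.1367  0.015 ]
 dark [481.  251.8] [460 241  43  23 494] z 0.0171 p15 [ 0.3969 -0.5796  0.015 ]
 dark [411.9 304.8] [391 295  36  21 312] z -0.0016 p15 [ 0.2729 -0.3981  0.015 ]
 dark [ 15.9 414.9] [  0 408  39  12 324] z 0.0981 p15 [0.0237 0.5584 0.015 ]
 red [331.2 159.9] [
[... 191 characters left out ...]
 px [267.5 161.4]
 blue [297.4 204.9] [286 197  23  15 198] ztop 0.048 circ46 [ 0.4579 -0.0908] r 0.0261
    stubtop n 23 [ 0.4594 -0.0912  0.068 ] px [297.2 196.1]
 blue [411.  300.7] [404 294  16  11  47] ztop 0.0488 circ46 [0.4412 0.2431] r 0.0143
    stubtop n 38 [0.4407 0.2429 0.0688] px [413.9 290. ]
 dark [277.1   8.9] [248   0  52  31 689] z 0.305 p15 [-0.2175 -1.1723  0.015 ]
 dark [504.5  76. ] [495  65  23  21 330] z 0.2659 p15 [-0.494  -0.2572  0.015 ]
 dark [255.8 290.6] [240 278  33  25 442] z 0.0151 p15 [0.6543 0.0446 0.015 ]
 dark [278.7 323.8] [261 309  36  29 639] z 0.0155 p15 [0.6613 0.1338 0.015 ]
 red [201.7 207.4] [184 199  37  18 253] z 0.0361 [ 0.6353 -0.2108  0.036 ]
```

```bash
python3 -m inch '[[0,0,-1,0,0,1,1],[0,0,-1,0,0,1,1],[0,0,-1,0,0,1,1],[0,0,-1,0,0,1,1],[0,0,-1,0,0,1,1],[0,0,0,0,0,0.13,1],[0,0,0,0,0,0,1]]'
python3 -m inch '[[0.55,-1,0,0,0,0,1],[0.55,-1,0,0,0,0,1],[0.55,-1,0,0,0,0,1],[0.55,-1,0,0,0,0,1],[0.55,-1,0,0,0,0,1],[0.55,-1,0,0,0,0,1],[0.55,-1,0,0,0,0,1],[0.55,-1,0,0,0,0,1],[0.55,-1,0,0,0,0,1]]'
python3 -m inch '[[0.55,-1,0,0,0,0,1],[0.55,-1,0,0,0,0,1],[0.55,-1,0,0,0,0,1],[0.55,-1,0,0,0,0,1],[0.55,-1,0,0,0,0,1],[0.55,-1,0,0,0,0,1],[0.55,-1,0,0,0,0,1],[0.55,-1,0,0,0,0,1],[0,0,0,0,0,0,1],[0,0,0,0,0,0,1]]'
python3 - <<'E'
from station import robot
import cv2,numpy as np
s=robot.observe(); print(s)
c=robot.camera("wrist"); cv2.imwrite("pics/w1.png",c["pixels"][:,:,::-1]); np.savez("w1.npz",**c)
print(c["camera_matrix"].round(1).tolist(),c["dist"],c["world_from_camera"].round(4).tolist())
E
```

```text
time_s: 0.8
position: [0.2295, -0.527, 0.3308]
eef_rot: [-3.141, -0.003, 0.0]
force: [0.1, 0.5, -0.2]
finger_gap: 0.999
grip_force: 0.0
time_s: 1.7
position: [0.3282, -0.3455, 0.3293]
eef_rot: [-3.139, -0.003, 0.003]
force: [0.8, 0.2, 0.3]
finger_gap: 0.998
grip_force: 0.0
time_s: 2.7
position: [0.4158, -0.1867, 0.3299]
eef_rot: [-3.141, -0.004, 0.004]
force: [-0.4, -0.1, 0.9]
finger_gap: 1.004
grip_force: 0.0
{'time_s': 2.7, 'q': array([-5.14189085e-01,  7.14753209e-02,  1.56406757e+00, -6.78660199e-04,
        1.50874175e+00,  1.05392030e+00]), 'joint_velocities': array([-0.02247441, -0.00294244, -0.00893653, -0.00490606,  0.00442747,
        0.00623772]), 'effort': array([ 6.20594602e-01, -3.21991289e+01, -2.72474617e+01,  1.07933474e-01,
        1.83303945e-02,  1.89679221e-02]), 'position': array([ 0.41577925, -0.18668339,  0.32992497]), 'eef_rot': array([-3.14084904, -0.00428717,  0.00420249]), 'force': array([-0.43718881, -0.08394219,  0.85004775]), 'moment': array([0.01814739, 0.00572215, 0.00495646]), 'grip_force': 0.0, 'finger_gap': 1.0040676686463677}
[[372.9, 0.0, 284.7], [0.0, 372.9, 207.1], [0.0, 0.0, 1.0]] [-0.10138279  0.          0.          0.          0.        ] [[0.0023, -0.9551, -0.2963, 0.49], [-1.0, -0.0023, -0.0004, -0.1875], [-0.0003, 0.2963, -0.9551, 0.472], [0.0, 0.0, 0.0, 1.0]]
```

View pics/w1.png

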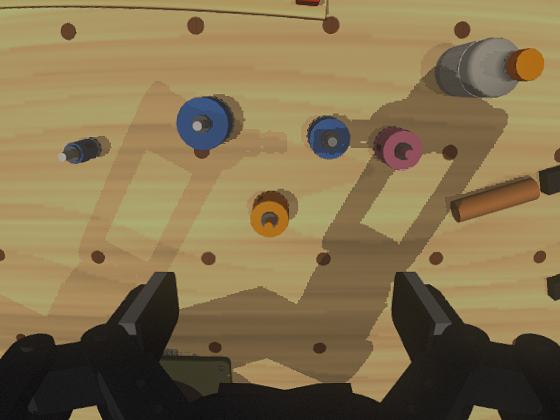

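The wrist picture shows saw_60 at (205,123), saw_47 at (329,137), pink at (402,149), orange at (268,213) and saw_26 at (81,150), with its stub tip at (62,156). Next I find the stub tops in all views and triangulate.

```bash
cat >> h.py <<'E'
def stubs(c,zlo=.064,zhi=.078,amin=6):
    """stub-top discs: blobs of the cloud near the stub-top height -> px centre, world xy on plane .07"""
    W=cloud(c); m=(W[...,2]>zlo)&(W[...,2]<zhi)&(c["z_map"]>0)&(W[...,0]>.35)&(W[...,0]<.75)&(abs(W[...,1])<.36)
    out=[]
    for ce,s,mm in blobs(m,amin):
        if s[2]<45 and s[3]<45: 
            z=W[mm][:,2]; top=mm&(W[...,2]>np.percentile(z,70)-.003)
            ce=np.argwhere(top).mean(0)[::-1]
            out.append((ce,s[4],np.median(W[top][:,2]),plane(c,ce,.07)[0]))
    return out
E
python3 - <<'E'
from h import *
C={n:dict(np.load(n+".npz")) for n in("top0","scene0","w1")}
R={}
for n,c in C.items():
    R[n]=stubs(c)
    for r in R[n]: print(n,r[0].round(1),r[1],r[2].round(4),r[3].round(4))
for a,b in (("top0","scene0"),("top0","w1"),("scene0","w1")):
  for r in R[a]:
    for q in R[b]:
      if np.hypot(*(r[3]-q[3])[:2])<.015:
        x,e=tri(C[a],r[0],C[b],q[0]); print(a,b,x.round(4),round(e,4))
E
```

```text
top0 [284.3 229.6] 13 0.0682 [ 0.4548 -0.0924  0.07  ]
top0 [346.3 235.5] 14 0.0674 [ 0.4382 -0.2375  0.07  ]
top0 [142.5 238.6] 16 0.0688 [0.439 0.242 0.07 ]
top0 [382.2 239.2] 14 0.0698 [ 0.4279 -0.3218  0.07  ]
top0 [217.4 244.5] 15 0.0681 [0.4224 0.0649 0.07  ]
scene0 [252.7 142.7] 17 0.0678 [ 0.4307 -0.3207  0.07  ]
scene0 [267.5 160.2] 17 0.0705 [ 0.4411 -0.2377  0.07  ]
scene0 [297.5 195.2] 19 0.0709 [ 0.4584 -0.0917  0.07  ]
scene0 [355.8 230.5] 25 0.0693 [0.4264 0.066  0.07  ]
scene0 [414.  288.7] 33 0.0714 [0.4392 0.2415 0.07  ]
w1 [196.8 125.4] 71 0.0696 [ 0.4565 -0.0936  0.07  ]
w1 [332.1 141.5] 78 0.07 [ 0.4394 -0.2384  0.07  ]
w1 [408.9 153.2] 73 0.0697 [ 0.4275 -0.3234  0.07  ]
w1 [ 62.  156.6] 87 0.0696 [0.4244 0.0637 0.07  ]
top0 scene0 [ 0.4559 -0.0932  0.0676] 0.0015
top0 scene0 [ 0.4392 -0.2385  0.0685] 0.0016
top0 scene0 [0.4392 0.2417 0.0702] 0.0003
top0 scene0 [ 0.4286 -0.3228  0.0679] 0.001
top0 scene0 [0.4234 0.0645 0.0671] 0.0014
top0 w1 [ 0.4558 -0.0924  0.064 ] 0.0004
top0 w1 [ 0.4387 -0.2387  0.0648] 0.0005
top0 w1 [ 0.4278 -0.3217  0.0734] 0.0009
top0 w1 [0.4233 0.0656 0.0665] 0.0009
scene0 w1 [ 0.4274 -0.325   0.0664] 0.0009
scene0 w1 [ 0.4397 -0.2388  0.0688] 0.0008
scene0 w1 [ 0.4567 -0.0933  0.0682] 0.0005
scene0 w1 [0.4245 0.0646 0.0682] 0.0006
```

```bash
python3 -m inch '[[0.38,0.87,1,0,0,0,0.5],[0.38,0.87,1,0,0,0,0.5],[0.38,0.87,1,0,0,0,0.5],[0,0,1,0,0,0,0.5],[0,0,1,0,0,0,0.5],[0,0,1,0,0,0,0.5],[0,0,1,0,0,0,0.5],[0,0,1,0,0,0,0.5],[0,0,1,0,0,0,0.5],[0,0,1,0,0,0,0.5],[0,0,0.8,0,0,0,0.5]]'
python3 -m inch '[[0,0,1,0,0,0,0.5],[0,0,1,0,0,0,0.5],[0,0,1,0,0,0,0.5],[0,0,0,0,0,0,0.5],[0,0,0,0,0,0,0.5]]'
python3 - <<'E'
from station import robot
import cv2,numpy as np
c=robot.camera("wrist"); cv2.imwrite("pics/w2.png",c["pixels"][:,:,::-1])
E
python3 -m inch '[[0,0,0,0,0,0,0],[0,0,0,0,0,0,0],[0,0,0,0,0,0,0],[0,0,0,0,0,0,0],[0,0,0,0,0,0,0],[0,0,0,0,0,0,0],[0,0,0,0,0,0,0]]'
python3 -m inch '[[0,0,-0.5,0,0,0,0],[0,0,-1,0,0,0,0],[0,0,-1,0,0,0,0],[0,0,-1,0,0,0,0],[0,0,0,0,0,0,0]]'
python3 - <<'E'
from station import robot
import cv2,numpy as np
c=robot.camera("wrist"); cv2.imwrite("pics/w3.png",c["pixels"][:,:,::-1])
a=cv2.imread("pics/w2.png");b=cv2.imread("pics/w3.png"); cv2.imwrite("pics/w23.png",cv2.resize(np.hstack([a,b]),(800,300)))
E
```

```text
time_s: 3.85
position: [0.438, -0.2401, 0.1138]
eef_rot: [-3.141, 0.001, 0.003]
force: [-0.4, 0.1, -0.2]
finger_gap: 0.501
grip_force: 0.0
time_s: 4.35
position: [0.4386, -0.2398, 0.055]
eef_rot: [-3.141, 0.001, 0.002]
force: [0.3, -0.2, -0.8]
finger_gap: 0.501
grip_force: 0.0
time_s: 5.1
position: [0.4397, -0.2394, 0.0559]
eef_rot: [3.141, 0.001, 0.002]
force: [0.6, -0.0, 5.9]
finger_gap: 0.078
grip_force: 59.0
time_s: 5.6
position: [0.4408, -0.2403, 0.1277]
eef_rot: [3.139, 0.001, 0.007]
force: [0.3, -0.9, -1.3]
finger_gap: 0.081
grip_force: 58.7
```

View pics/w23.png

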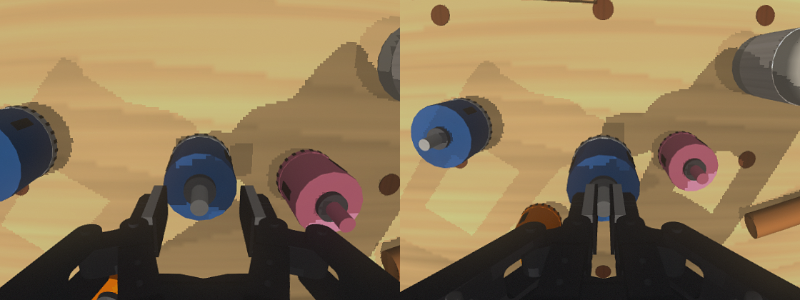

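```bash
python3 -m inch '[[0.3,-0.5,-1,0,0,0,0],[0.67,-1,-0.5,0,0,0,0],[0.67,-1,-0.5,0,0,0,0],[0.67,-1,-0.5,0,0,0,0],[0.67,-1,-0.5,0,0,0,0],[0.67,-1,-0.5,0,0,0,0],[0.67,-1,-0.5,0,0,0,0],[0.67,-1,-0.5,0,0,0,0],[0.67,-1,-0.5,0,0,0,0],[0.67,-1,-0.5,0,0,0,0],[0.67,-1,-0.5,0,0,0,0],[0.67,-1,-0.5,0,0,0,0]]'
python3 -m inch '[[0,0,0,0,0,0,0],[0,0,0,0,0,0,0]]'
python3 - <<'E'
from station import robot
import cv2,numpy as np
s=robot.observe(); print(s["position"],s["force"])
c=robot.camera("wrist"); cv2.imwrite("pics/w4.png",c["pixels"][:,:,::-1]); np.savez("w4.npz",**c)
E
```

```text
time_s: 6.85
position: [0.592, -0.0083, 0.2535]
eef_rot: [-3.141, -0.001, 0.006]
force: [0.4, 0.8, -1.6]
finger_gap: 0.076
grip_force: 58.8
time_s: 7.05
position: [0.5918, -0.0089, 0.2536]
eef_rot: [3.141, 0.003, -0.005]
force: [-0.6, -1.3, -2.9]
finger_gap: 0.076
grip_force: 58.8
[ 0.59184033 -0.00892687  0.25360071] [-0.59442089 -1.28242062 -2.87137619]
```

View pics/w4.png

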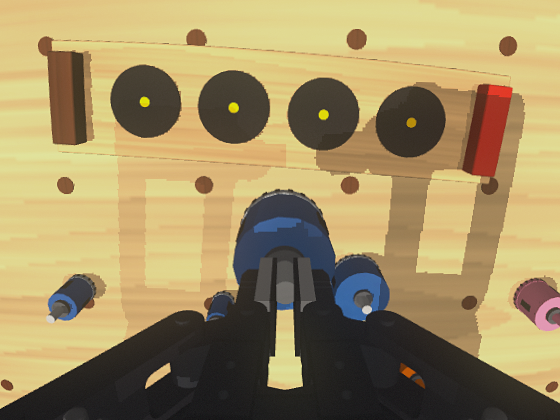

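The pads' yellow dots are at (145,102), (233,107), (323,114) and (411,122), and the red block is at (490,130) on the right. The saw is hanging upright in the fingers.

```bash
cat >> h.py <<'E'
def dots(c):
    H,S,V=cv2.split(cv2.cvtColor(c["pixels"],cv2.COLOR_RGB2HSV)); r=[]
    for ce,s,m in blobs(V<90,200):
        x,y,w,h,a=s
        if not(.6<w/h<1.7 and w<100): continue
        hull=cv2.convexHull(np.argwhere(m)[:,::-1].astype(np.float32)); 
        if cv2.contourArea(hull)<.9*.785*w*h: continue
        t=np.zeros(m.shape,bool); t[y:y+h,x:x+w]=True
        d=blobs(t&(H>18)&(H<38)&(S>150)&(V>100)&(cv2.distanceTransform(cv2.fillConvexPoly(np.zeros(m.shape,np.uint8),hull.astype(int),1),cv2.DIST_L2,3)>min(w,h)*.3),1)
        M=cv2.moments(hull); hc=np.array([M["m10"],M["m01"]])/M["m00"]
        dc=max(d,key=lambda q:q[1][4])[0] if d else None
        r.append((hc,dc,cloud(c)[y+h//2,x+w//2,2]))
    return r
E
python3 - <<'E'
from h import *
C={n:dict(np.load(n+".npz")) for n in("top0","scene0","w4")};R={}
for n,c in C.items():
    R[n]=[]
    for hc,dc,z in dots(c):
        p=plane(c,hc,.015)[0]
        if dc is None: print(n,"nodot",hc.round(1),p.round(4),z); continue
        R[n].append((dc,plane(c,dc,.015)[0])); print(n,hc.round(1),dc.round(1),"z",z.round(4),"hull",p.round(4),"dot",R[n][-1][1].round(4))
for a,b in (("top0","w4"),("scene0","w4"),("top0","scene0")):
  for r in R[a]:
    for q in R[b]:
      if np.hypot(*(r[1]-q[1])[:2])<.015: x,e=tri(C[a],r[0],C[b],q[0]); print(a,b,x.round(4),round(e,4))
E
```

```text
top0 nodot [ 64.9 176.5] [0.6071 0.4628 0.015 ] 0.03642221465967732
top0 [194.1 154.5] [194.  154.5] z 0.0152 hull [0.6574 0.1317 0.015 ] dot [0.6575 0.1318 0.015 ]
top0 [229.2 156.5] [229. 156.] z 0.0139 hull [0.6505 0.0423 0.015 ] dot [0.6518 0.0428 0.015 ]
top0 [264.8 158.5] [264.5 158. ] z 0.0139 hull [ 0.6436 -0.0476  0.015 ] dot [ 0.6448 -0.047   0.015 ]
top0 [300.  160.4] [300. 160.] z 0.0141 hull [ 0.637  -0.1366  0.015 ] dot [ 0.638  -0.1365  0.015 ]
scene0 nodot [296.6 215.6] [ 0.4624 -0.0874  0.015 ] 0.03549715271352927
scene0 [217. 234.] [216.8 233.1] z 0.0156 hull [ 0.6397 -0.1365  0.015 ] dot [ 0.6386 -0.1392  0.015 ]
scene0 [235.2 260.4] [235.3 259.6] z 0.0183 hull [ 0.6467 -0.0468  0.015 ] dot [ 0.6454 -0.0487  0.015 ]
scene0 [255.8 289.9] [255.6 288.9] z 0.0162 hull [0.6534 0.043  0.015 ] dot [0.6524 0.0407 0.015 ]
scene0 [278.9 323.1] [278.9 322.1] z 0.017 hull [0.6602 0.1328 0.015 ] dot [0.6589 0.131  0.015 ]
w4 [145.3 100.9] [144.3 101.6] z 0.015 hull [0.6593 0.13   0.015 ] dot [0.6587 0.131  0.015 ]
w4 [233.4 106.6] [233.1 107.3] z 0.0144 hull [0.6525 0.0411 0.015 ] dot [0.6519 0.0414 0.015 ]
w4 [323.  113.6] [323.2 114.2] z 0.0153 hull [ 0.6457 -0.0482  0.015 ] dot [ 0.6451 -0.0484  0.015 ]
w4 [410.2 121.5] [410.8 122.4] z 0.0141 hull [ 0.6389 -0.1373  0.015 ] dot [ 0.6381 -0.138   0.015 ]
w4 nodot [284.1 225.9] [ 0.5264 -0.0094  0.015 ] 0.24301422227567326
top0 w4 [0.6586 0.1325 0.0111] 0.0
top0 w4 [0.6519 0.0422 0.0141] 0.001
top0 w4 [ 0.6449 -0.0477  0.0157] 0.001
top0 w4 [ 0.6379 -0.1369  0.017 ] 0.0008
scene0 w4 [ 0.6386 -0.138   0.0159] 0.0007
scene0 w4 [ 0.6453 -0.0485  0.0152] 0.0003
scene0 w4 [0.6522 0.0412 0.0155] 0.0005
scene0 w4 [0.6588 0.131  0.0149] 0.0001
top0 scene0 [0.6582 0.1314 0.0146] 0.0011
top0 scene0 [0.6522 0.0421 0.0161] 0.0013
top0 scene0 [ 0.6453 -0.0475  0.0158] 0.0011
top0 scene0 [ 0.6385 -0.1371  0.0163] 0.0014
```

```bash
python3 -m inch '[[1,-0.83,0.5,0,0,0,0],[1,-0.83,1,0,0,0,0],[0.98,-0.84,1,0,0,0,0],[0,0,1,0,0,0,0],[0,0,1,0,0,0,0],[0,0,1,0,0,0,0],[0,0,1,0,0,0,0],[0,0,1,0,0,0,0],[0,0,1,0,0,0,0],[0,0,0,0,0,0,0],[0,0,0,0,0,0,0]]'
python3 -m inch '[[0,0,0.3,0,0,0,0],[0,0,0.1,0,0,0,0],[0,0,0,0,0,0,0],[0,0,0,0,0,0,0]]'
python3 -m inch '[[0,0,0.15,0,0,0,0],[0,0,0,0,0,0,0],[0,0,0,0,0,0,0]]'
```

```text
time_s: 8.2
position: [0.651, 0.0399, 0.0844]
eef_rot: [3.141, -0.001, -0.004]
force: [0.3, 0.5, -2.3]
finger_gap: 0.081
grip_force: 58.8
time_s: 8.6
position: [0.6524, 0.0408, 0.0778]
eef_rot: [3.142, 0.001, 0.001]
force: [0.5, 0.9, -2.0]
finger_gap: 0.076
grip_force: 58.8
time_s: 8.9
position: [0.6521, 0.0409, 0.0742]
eef_rot: [-3.142, -0.001, 0.0]
force: [-0.5, -0.5, -2.5]
finger_gap: 0.077
grip_force: 58.8
```

```bash
python3 -m inch '[[0,0.02,0.1,0,0,0,0],[0,0,0,0,0,0,0],[0,0,0,0,0,0,0]]';python3 -m inch '[[0,0,0.06,0,0,0,0],[0,0,0,0,0,0,0],[0,0,0,0,0,0,0]]'
```

```text
time_s: 9.2
position: [0.6521, 0.0404, 0.0722]
eef_rot: [-3.142, -0.001, 0.0]
force: [0.5, -0.1, -2.5]
finger_gap: 0.083
grip_force: 58.8
time_s: 9.5
position: [0.6523, 0.0404, 0.0712]
eef_rot: [-3.142, -0.001, -0.001]
force: [0.6, 0.2, -1.2]
finger_gap: 0.079
grip_force: 59.1
```

```bash
python3 -m inch '[[0,-0.04,0.04,0,0,0,0],[0,0,0,0,0,0,0]]';python3 -m inch '[[0,0,0,0,0,0,0.3],[0,0,0,0,0,0,0.3],[0,0,0,0,0,0,0.3],[0,0,0,0,0,0,0.3]]'; python3 -m inch '[[0,0,-0.5,0,0,0,0.3],[0,0,-1,0,0,0,0.3],[0,0,-1,0,0,0,0.3],[0,0,-1,0,0,0,0.3],[-0.5,0,-1,0,0,0,0.3],[-1,0,-1,0,0,0,0.3],[-1,0,-1,0,0,0,0.3],[-1,0,-1,0,0,0,0.3],[-1,0,-1,0,0,0,0.5],[-1,0,0,0,0,0,0.5],[0,0,0,0,0,0,0.5],[0,0,0,0,0,0,0.5]]'
python3 - <<'E'
from station import robot
from h import *
s=robot.observe(); print(s["position"],s["force"])
c=robot.camera("wrist"); cv2.imwrite("pics/w5.png",c["pixels"][:,:,::-1]); np.savez("w5.npz",**c)
for r in stubs(c,.06,.1): print(r[0].round(1),r[1],r[2].round(4),r[3].round(4),plane(c,r[0],.085)[0].round(4))
E
```

```text
time_s: 9.7
position: [0.6525, 0.0412, 0.0709]
eef_rot: [3.141, 0.001, 0.001]
force: [-0.6, -0.1, 3.6]
finger_gap: 0.075
grip_force: 59.3
time_s: 10.1
position: [0.6521, 0.0412, 0.0702]
eef_rot: [-3.142, -0.001, 0.0]
force: [-0.2, 1.0, -0.1]
finger_gap: 0.301
grip_force: 0.0
time_s: 11.3
position: [0.5425, 0.0411, 0.241]
eef_rot: [-3.142, -0.001, -0.003]
force: [0.7, -0.1, -0.3]
finger_gap: 0.499
grip_force: 0.0
[0.54246412 0.04114008 0.2410461 ] [ 0.69079859 -0.12240827 -0.29681234]
[425.1 270.9] 129 0.0697 [ 0.4572 -0.0926  0.07  ] [ 0.4648 -0.0862  0.085 ]
[ 80.2 285.8] 125 0.0694 [0.4398 0.2404 0.07  ] [0.4483 0.2308 0.085 ]
[259.1 301.8] 128 0.0696 [0.4252 0.0648 0.07  ] [0.4343 0.0636 0.085 ]
```

View pics/w5.png

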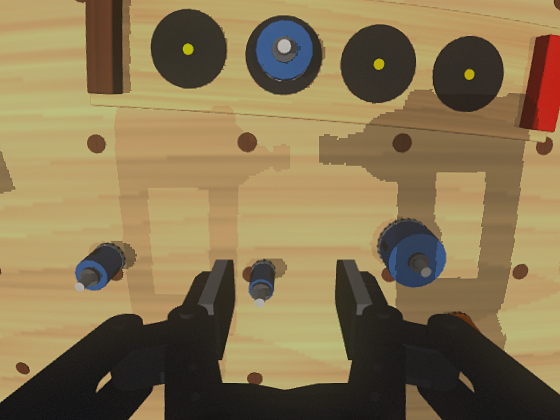

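Saw_47 stands centred on pad_b at (284,47). The remaining saws are at (262,280) for 26, (100,268) for 36 and (412,255) for 60. I'll pick saw_26 next.

```bash
python3 -m inch '[[-0.98,-0.19,0.8,0,0,0,0.5],[-0.98,-0.19,0.8,0,0,0,0.5],[-0.98,-0.19,0.8,0,0,0,0.5],[-0.98,-0.19,0.8,0,0,0,0.5],[-0.98,-0.19,0.8,0,0,0,0.5],[-0.98,-0.19,0.8,0,0,0,0.5],[0,0,1,0,0,0,0.5],[0,0,1,0,0,0,0.5],[0,0,0.5,0,0,0,0.5],[0,0,0,0,0,0,0.5],[0,0,0,0,0,0,0.5]]'; python3 -m inch '[[0,0,1,0,0,0,0.5],[0,0,1,0,0,0,0.5],[0,0,0,0,0,0,0.5],[0,0,0,0,0,0,0.5]]'
```

```text
time_s: 12.45
position: [0.4254, 0.0639, 0.0943]
eef_rot: [-3.142, -0.0, 0.0]
force: [0.7, 0.0, 0.2]
finger_gap: 0.496
grip_force: 0.0
time_s: 12.85
position: [0.4252, 0.0639, 0.0549]
eef_rot: [-3.142, -0.0, -0.001]
force: [1.0, -0.2, -0.0]
finger_gap: 0.502
grip_force: 0.0
```

```bash
python3 -m inch '[[0,0,0,0,0,0,0],[0,0,0,0,0,0,0],[0,0,0,0,0,0,0],[0,0,0,0,0,0,0],[0,0,0,0,0,0,0],[0,0,0,0,0,0,0]]';python3 -m inch '[[0,0,-0.5,0,0,0,0],[0,0,-1,0,0,0,0],[0,0,-1,0,0,0,0],[0,0,-1,0,0,0,0],[0,0,-1,0,0,0,0]]'; python3 -m inch '[[0.97,0.914,0,0,0,0,0],[0.97,0.914,0,0,0,0,0],[0.97,0.914,0,0,0,0,0],[0.97,0.914,0,0,0,0,0],[0.97,0.914,0,0,0,0,0],[0.97,0.914,0,0,0,0,0],[0.97,0.914,0,0,0,0,0],[0.97,0.914,0,0,0,0,0],[0.97,0.914,0,0,0,0,0],[0.97,0.914,0,0,0,0,0],[0.97,0.914,0,0,0,0,0],[0,0,0,0,0,0,0]]'; python3 -m inch '[[0,0,1,0,0,0,0],[0,0,1,0,0,0,0],[0,0,1,0,0,0,0],[0,0,0,0,0,0,0],[0,0,0,0,0,0,0],[0,0,0,0,0,0,0]]'
python3 - <<'E'
from station import robot
from h import *
c=robot.camera("scene"); cv2.imwrite("pics/s6.png",c["pixels"][100:360,120:470,::-1])
print(robot.observe()["position"],robot.observe()["force"])
E
```

```text
time_s: 13.45
position: [0.4256, 0.0641, 0.0552]
eef_rot: [-3.141, -0.001, -0.004]
force: [-0.6, 0.6, 7.2]
finger_gap: 0.078
grip_force: 58.8
time_s: 13.95
position: [0.424, 0.0638, 0.1455]
eef_rot: [3.141, 0.001, -0.001]
force: [0.3, 1.0, -0.9]
finger_gap: 0.078
grip_force: 58.6
time_s: 15.15
position: [0.6407, -0.1399, 0.1446]
eef_rot: [3.14, -0.002, 0.004]
force: [0.3, 0.7, -0.7]
finger_gap: 0.079
grip_force: 58.6
time_s: 15.75
position: [0.6387, -0.1371, 0.0857]
eef_rot: [3.141, 0.001, 0.003]
force: [-0.3, -0.5, -0.3]
finger_gap: 0.084
grip_force: 58.6
[ 0.63887946 -0.13719721  0.08582489] [-0.64181604 -0.06400796 -1.17754672]
```

View pics/s6.png

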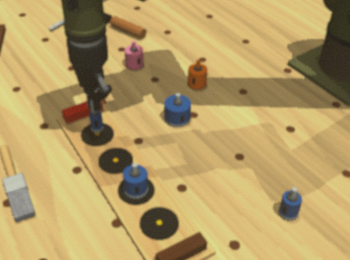

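The scene crop shows saw_47 upright on pad_b at about (135,182). Saw_26 hangs over pad_d at about (97,125).

```bash
python3 -m inch '[[0,0,0.4,0,0,0,0],[0,0,0.2,0,0,0,0],[0,0,0,0,0,0,0],[0,0,0,0,0,0,0]]';python3 -m inch '[[0,0,0.08,0,0,0,0],[0,0,0,0,0,0,0],[0,0,0,0,0,0,0]]';python3 -m inch '[[0,0,0.04,0,0,0,0],[0,0,0,0,0,0,0],[0,0,0,0,0,0,0]]'
```

```text
time_s: 16.2
position: [0.6378, -0.137, 0.0721]
eef_rot: [-3.141, -0.001, 0.001]
force: [0.1, -0.3, -0.5]
finger_gap: 0.079
grip_force: 58.6
time_s: 16.5
position: [0.6381, -0.1371, 0.0707]
eef_rot: [-3.142, -0.001, 0.0]
force: [0.6, -0.1, -1.4]
finger_gap: 0.082
grip_force: 58.6
time_s: 16.8
position: [0.6383, -0.1371, 0.0703]
eef_rot: [3.141, 0.001, 0.001]
force: [-0.1, 1.3, 2.2]
finger_gap: 0.082
grip_force: 59.0
```

```bash
python3 -m inch '[[0,0,0,0,0,0,0.3],[0,0,0,0,0,0,0.3],[0,0,0,0,0,0,0.3],[0,0,-0.5,0,0,0,0.3],[0,0,-1,0,0,0,0.3],[0,0,-1,0,0,0,0.3],[0,0,-1,0,0,0,0.3],[0,0,-1,0,0,0,0.3],[0,0,-1,0,0,0,0.5],[0,0,-1,0,0,0,0.5]]'; python3 -m inch '[[-0.523,-0.995,0,0,0,0,0.5],[-0.523,-0.995,0,0,0,0,0.5],[-0.523,-0.995,0,0,0,0,0.5],[-0.523,-0.995,0,0,0,0,0.5],[-0.523,-0.995,0,0,0,0,0.5],[-0.523,-0.995,0,0,0,0,0.5],[-0.523,-0.995,0,0,0,0,0.5],[-0.523,-0.995,0,0,0,0,0.5],[-0.523,-0.995,0,0,0,0,0.5],[-0.523,-0.995,0,0,0,0,0.5]]'; python3 -m inch '[[-0.523,-0.995,0,0,0,0,0.5],[-0.523,-0.995,0,0,0,0,0.5],[-0.523,-0.995,0,0,0,0,0.5],[-0.523,-0.995,0,0,0,0,0.5],[-0.523,-0.995,0,0,0,0,0.5],[-0.523,-0.995,0,0,0,0,0.5],[-0.523,-0.995,0,0,0,0,0.5],[-0.523,-0.995,0,0,0,0,0.5],[-0.523,-0.995,0,0,0,0,0.5],[0,0,0,0,0,0,0.5],[0,0,0,0,0,0,0.5]]'
python3 - <<'E'
from station import robot
from h import *
s=robot.observe(); print(s["position"],s["force"])
c=robot.camera("wrist"); cv2.imwrite("pics/w7.png",c["pixels"][:,:,::-1]); np.savez("w7.npz",**c)
for r in stubs(c,.06,.1): print(r[0].round(1),r[1],r[2].round(4),r[3].round(4),plane(c,r[0],.085)[0].round(4))
c=robot.camera("scene");np.savez("s7.npz",**c)
for r in stubs(c,.06,.1): print(r[0].round(1),r[1],r[2].round(4),r[3].round(4),plane(c,r[0],.085)[0].round(4))
E
```

```text
time_s: 17.8
position: [0.638, -0.1371, 0.2016]
eef_rot: [3.141, 0.001, 0.001]
force: [-0.3, 0.1, 0.0]
finger_gap: 0.501
grip_force: 0.0
time_s: 18.8
position: [0.5323, 0.0633, 0.2]
eef_rot: [-3.142, -0.001, 0.0]
force: [0.4, -0.7, 0.3]
finger_gap: 0.499
grip_force: 0.0
time_s: 19.9
position: [0.4385, 0.2413, 0.2]
eef_rot: [3.141, 0.004, 0.001]
force: [0.3, -0.3, -0.9]
finger_gap: 0.502
grip_force: 0.0
[0.43851715 0.24129534 0.20002674] [ 0.29790138 -0.27783956 -0.86012693]
[282.2 194.4] 170 0.0698 [0.4388 0.2421 0.07  ] [0.4429 0.2421 0.085 ]
[252.6 142.1] 20 0.0697 [ 0.4295 -0.323   0.07  ] [ 0.441  -0.3036  0.085 ]
[297.5 195.4] 27 0.0701 [ 0.4587 -0.0909  0.07  ] [ 0.4695 -0.0764  0.085 ]
[214.8 212.4] 111 0.0799 [ 0.6354 -0.1438  0.07  ] [ 0.6424 -0.1282  0.085 ]
[254.5 272.8] 331 0.063 [0.6564 0.0467 0.07  ] [0.663  0.0582 0.085 ]
[414.1 289.1] 42 0.0712 [0.4397 0.2422 0.07  ] [0.4509 0.2496 0.085 ]
```

```bash
python3 -m inch '[[0,-0.04,1,0,0,0,0.5],[0,0,1,0,0,0,0.5],[0,0,1,0,0,0,0.5],[0,0,1,0,0,0,0.5],[0,0,1,0,0,0,0.5],[0,0,1,0,0,0,0.5],[0,0,1,0,0,0,0.5],[0,0,0.28,0,0,0,0.5],[0,0,0,0,0,0,0.5],[0,0,0,0,0,0,0.5]]';python3 -m inch '[[0,0,0,0,0,0,0],[0,0,0,0,0,0,0],[0,0,0,0,0,0,0],[0,0,0,0,0,0,0],[0,0,0,0,0,0,0],[0,0,0,0,0,0,0]]';python3 -m inch '[[0,0,-0.5,0,0,0,0],[0,0,-1,0,0,0,0],[0,0,-1,0,0,0,0],[0,0,-1,0,0,0,0],[0,0,-1,0,0,0,0],[0,0,-1,0,0,0,0],[0,0,0,0,0,0,0]]'
```

```text
time_s: 21.0
position: [0.4399, 0.2416, 0.0549]
eef_rot: [-3.141, 0.0, -0.001]
force: [0.0, 0.6, -0.7]
finger_gap: 0.496
grip_force: 0.0
time_s: 21.6
position: [0.4399, 0.2423, 0.0552]
eef_rot: [-3.141, -0.001, -0.003]
force: [-0.3, 0.8, 5.8]
finger_gap: 0.08
grip_force: 58.9
time_s: 22.3
position: [0.4407, 0.2424, 0.167]
eef_rot: [-3.139, -0.001, -0.008]
force: [0.6, -0.0, -1.5]
finger_gap: 0.081
grip_force: 58.6
```

```bash
python3 -m inch '[[0.4,1,0,0,0,0,0],[0.4,1,0,0,0,0,0],[0.4,1,0,0,0,0,0],[0.4,1,0,0,0,0,0],[0.4,1,0,0,0,0,0],[0.4,1,0,0,0,0,0],[0.4,1,0,0,0,0,0],[0.4,1,0,0,0,0,0],[0.4,1,0,0,0,0,0],[0.4,1,0,0,0,0,0],[0.4,1,0,0,0,0,0],[0.4,1,0,0,0,0,0]]';python3 -m inch '[[1,0.5,0,0,0,0,0],[1,0.5,0,0,0,0,0],[1,0.5,0,0,0,0,0],[1,0.5,0,0,0,0,0],[1,0.5,0,0,0,0,0],[0.5,0,0,0,0,0,0],[0,0,0,0,0,0,0],[0,0,0,0,0,0,0]]';python3 -m inch '[[0,0,1,0,0,0,0],[0,0,1,0,0,0,0],[0,0,1,0,0,0,0],[0,0,1,0,0,0,0],[0,0,0,0,0,0,0],[0,0,0,0,0,0,0],[0,0,0,0,0,0,0]]'
```

```text
time_s: 23.5
position: [0.5344, 0.0009, 0.163]
eef_rot: [-3.141, -0.001, 0.004]
force: [0.8, 0.3, -1.5]
finger_gap: 0.082
grip_force: 58.7
time_s: 24.3
position: [0.6438, -0.0475, 0.1633]
eef_rot: [-3.141, -0.001, 0.005]
force: [-0.8, -0.0, -0.1]
finger_gap: 0.083
grip_force: 58.7
time_s: 25.0
position: [0.6458, -0.048, 0.0857]
eef_rot: [3.141, 0.001, 0.003]
force: [-0.6, -0.3, -1.0]
finger_gap: 0.078
grip_force: 58.7
```

```bash
python3 -m inch '[[0,0,0.4,0,0,0,0],[0,0,0.2,0,0,0,0],[0,0,0.08,0,0,0,0],[0,0,0,0,0,0,0],[0,0,0,0,0,0,0]]';python3 -m inch '[[0,0,0.04,0,0,0,0],[0,0,0,0,0,0,0],[0,0,0,0,0,0,0]]'; python3 -m inch '[[0,0,0,0,0,0,0.3],[0,0,0,0,0,0,0.3],[0,0,0,0,0,0,0.3],[0,0,-0.5,0,0,0,0.3],[0,0,-1,0,0,0,0.3],[0,0,-1,0,0,0,0.3],[0,0,-1,0,0,0,0.3],[0,0,-1,0,0,0,0.3],[0,0,-1,0,0,0,0.5],[0,0,-1,0,0,0,0.5]]';  python3 -m inch '[[-0.942,0.224,0,0,0,0,0.5],[-0.942,0.224,0,0,0,0,0.5],[-0.942,0.224,0,0,0,0,0.5],[-0.942,0.224,0,0,0,0,0.5],[-0.942,0.224,0,0,0,0,0.5],[-0.942,0.224,0,0,0,0,0.5],[-0.942,0.224,0,0,0,0,0.5],[-0.942,0.224,0,0,0,0,0.5],[-0.942,0.224,0,0,0,0,0.5],[-0.942,0.224,0,0,0,0,0.5],[0,0,0,0,0,0,0.5],[0,0,0,0,0,0,0.5]]'
python3 - <<'E'
from station import robot
from h import *
s=robot.observe(); print(s["position"],s["force"])
c=robot.camera("wrist"); cv2.imwrite("pics/w8.png",c["pixels"][:,:,::-1]); np.savez("w8.npz",**c)
for r in stubs(c,.06,.1): print(r[0].round(1),r[1],r[2].round(4),r[3].round(4))
E
```

```text
time_s: 25.5
position: [0.6453, -0.0482, 0.0707]
eef_rot: [-3.142, -0.001, 0.0]
force: [0.2, -0.2, -0.6]
finger_gap: 0.078
grip_force: 58.9
time_s: 25.8
position: [0.6455, -0.0482, 0.0703]
eef_rot: [3.142, 0.001, 0.001]
force: [0.2, 0.1, 2.0]
finger_gap: 0.079
grip_force: 59.1
time_s: 26.8
position: [0.6453, -0.0482, 0.2016]
eef_rot: [3.142, 0.001, 0.001]
force: [0.1, -0.2, -0.4]
finger_gap: 0.502
grip_force: 0.0
time_s: 28.0
position: [0.4574, -0.0932, 0.2007]
eef_rot: [3.141, -0.0, 0.003]
force: [-0.0, 0.2, -0.5]
finger_gap: 0.501
grip_force: 0.0
[ 0.45742566 -0.09320415  0.20074562] [-0.03382634  0.1843349  -0.45164695]
[283.2 196.2] 166 0.0698 [ 0.4564 -0.0931  0.07  ]
[555.9 230.2] 145 0.0693 [ 0.4274 -0.3202  0.07  ]
```

```bash
python3 -m inch '[[0,0,1,0,0,0,0.5],[0,0,1,0,0,0,0.5],[0,0,1,0,0,0,0.5],[0,0,1,0,0,0,0.5],[0,0,1,0,0,0,0.5],[0,0,1,0,0,0,0.5],[0,0,1,0,0,0,0.5],[0,0,0.28,0,0,0,0.5],[0,0,0,0,0,0,0.5],[0,0,0,0,0,0,0.5]]';python3 -m inch '[[0,0,0,0,0,0,0],[0,0,0,0,0,0,0],[0,0,0,0,0,0,0],[0,0,0,0,0,0,0],[0,0,0,0,0,0,0],[0,0,0,0,0,0,0]]';python3 -m inch '[[0,0,-0.5,0,0,0,0],[0,0,-1,0,0,0,0],[0,0,-1,0,0,0,0],[0,0,-1,0,0,0,0],[0,0,-1,0,0,0,0],[0,0,-1,0,0,0,0],[0,0,0,0,0,0,0]]'
```

```text
time_s: 29.05
position: [0.458, -0.0932, 0.0548]
eef_rot: [3.141, 0.001, 0.002]
force: [0.2, 0.2, 0.4]
finger_gap: 0.499
grip_force: 0.0
time_s: 29.65
position: [0.4576, -0.093, 0.055]
eef_rot: [3.142, 0.0, 0.003]
force: [-0.2, 1.3, 6.3]
finger_gap: 0.078
grip_force: 59.0
time_s: 30.35
position: [0.4583, -0.0937, 0.1667]
eef_rot: [3.14, 0.001, 0.007]
force: [1.3, 0.1, -2.8]
finger_gap: 0.08
grip_force: 58.7
```

```bash
python3 -m inch '[[0.5,-1,0,0,0,0,0],[0.5,-1,0,0,0,0,0],[0.5,-1,0,0,0,0,0],[0.5,-1,0,0,0,0,0],[0.5,-1,0,0,0,0,0],[0.5,-1,0,0,0,0,0],[0.5,-1,0,0,0,0,0],[0.5,-1,0,0,0,0,0],[0.5,-1,0,0,0,0,0],[0.5,-1,0,0,0,0,0],[0.5,-1,0,0,0,0,0]]';python3 -m inch '[[0.92,-0.04,0,0,0,0,0],[0.92,-0.04,0,0,0,0,0],[0.92,-0.04,0,0,0,0,0],[0.92,-0.04,0,0,0,0,0],[0.92,-0.04,0,0,0,0,0],[0,0,0,0,0,0,0],[0,0,0,0,0,0,0]]';python3 -m inch '[[0,0,1,0,0,0,0],[0,0,1,0,0,0,0],[0,0,1,0,0,0,0],[0,0,1,0,0,0,0],[0,0,0,0,0,0,0],[0,0,0,0,0,0,0],[0,0,0,0,0,0,0]]'
```

```text
time_s: 31.45
position: [0.5659, 0.1275, 0.1626]
eef_rot: [3.141, 0.001, -0.005]
force: [0.1, 0.6, -2.5]
finger_gap: 0.079
grip_force: 58.7
time_s: 32.15
position: [0.6575, 0.1307, 0.1624]
eef_rot: [3.141, 0.0, -0.006]
force: [-0.8, -0.1, -2.9]
finger_gap: 0.077
grip_force: 58.8
time_s: 32.85
position: [0.6592, 0.1311, 0.0855]
eef_rot: [-3.141, -0.001, -0.003]
force: [0.0, -0.5, -2.6]
finger_gap: 0.08
grip_force: 58.8
```

```bash
python3 -m inch '[[0,0,0.4,0,0,0,0],[0,0,0.2,0,0,0,0],[0,0,0.08,0,0,0,0],[0,0,0,0,0,0,0],[0,0,0,0,0,0,0]]';python3 -m inch '[[0,0,0.04,0,0,0,0],[0,0,0,0,0,0,0],[0,0,0,0,0,0,0]]'; python3 -m inch '[[0,0,0,0,0,0,0.3],[0,0,0,0,0,0,0.3],[0,0,0,0,0,0,0.3],[0,0,-0.5,0,0,0,0.3],[0,0,-1,0,0,0,0.3],[0,0,-1,0,0,0,0.3],[0,0,-1,0,0,0,0.3],[0,0,-1,0,0,0,0.3],[0,0,-1,0,0,0,0.3],[0,0,-1,0,0,0,0.3]]';  python3 -m inch '[[-0.8,0.9,-0.5,0,0,0,0.3],[-0.8,0.9,-0.5,0,0,0,0.3],[-0.8,0.9,-0.5,0,0,0,0.3],[-0.8,0.9,-0.5,0,0,0,0.3],[-0.8,0.9,-0.5,0,0,0,0.3],[-0.8,0.9,-0.5,0,0,0,0.3],[-0.8,0.9,-0.5,0,0,0,0.3],[0,0,0,0,0,0,0.3],[0,0,0,0,0,0,0.3],[0,0,0,0,0,0,0.3]]'
python3 - <<'E'
from station import robot
from h import *
c=robot.camera("wrist"); cv2.imwrite("pics/w9.png",c["pixels"][:,:,::-1]); np.savez("w9.npz",**c)
for r in stubs(c,.078,.095): print(r[0].round(1),r[1],r[2].round(4),plane(c,r[0],.085)[0].round(4))
c=robot.camera("scene"); cv2.imwrite("pics/s9.png",cv2.resize(c["pixels"][150:360,130:340,::-1],(600,600)))
for r in stubs(c,.078,.095): print(r[0].round(1),r[1],r[2].round(4),plane(c,r[0],.085)[0].round(4))
E
```

```text
time_s: 33.35
position: [0.6589, 0.131, 0.0707]
eef_rot: [3.142, 0.001, 0.0]
force: [0.2, 0.6, -2.1]
finger_gap: 0.083
grip_force: 58.9
time_s: 33.65
position: [0.6591, 0.1312, 0.0702]
eef_rot: [-3.141, -0.001, -0.001]
force: [0.2, 1.2, -0.1]
finger_gap: 0.077
grip_force: 59.1
time_s: 34.65
position: [0.6589, 0.131, 0.2018]
eef_rot: [-3.141, -0.001, -0.002]
force: [-0.5, 0.0, 0.1]
finger_gap: 0.3
grip_force: 0.0
time_s: 35.65
position: [0.5473, 0.0055, 0.27]
eef_rot: [-3.141, -0.001, -0.001]
force: [0.1, 0.2, 0.2]
finger_gap: 0.299
grip_force: 0.0
[135.6  51.5] 145 0.0845 [0.6576 0.1301 0.085 ]
[241.4  56.3] 125 0.0845 [0.6518 0.0406 0.085 ]
[348.2  66.2] 130 0.0846 [ 0.644  -0.0485  0.085 ]
[449.3  77.5] 140 0.0846 [ 0.6369 -0.1364  0.085 ]
[214.5 210. ] 24 0.0851 [ 0.6393 -0.1353  0.085 ]
[232.9 235.7] 27 0.0857 [ 0.6465 -0.0477  0.085 ]
[254.  265.2] 30 0.0847 [0.6537 0.0418 0.085 ]
[278.7 298.6] 35 0.084 [0.6599 0.1322 0.085 ]
```

View pics/w9.png

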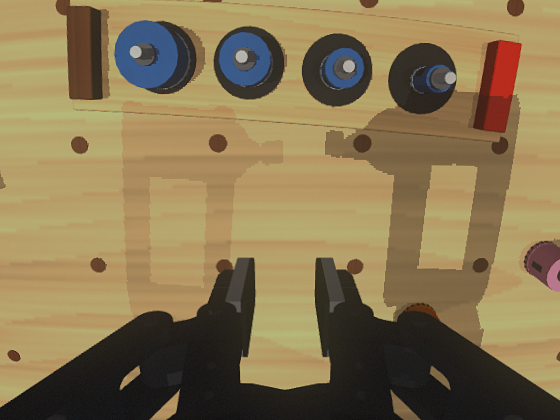

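View pics/s9.png

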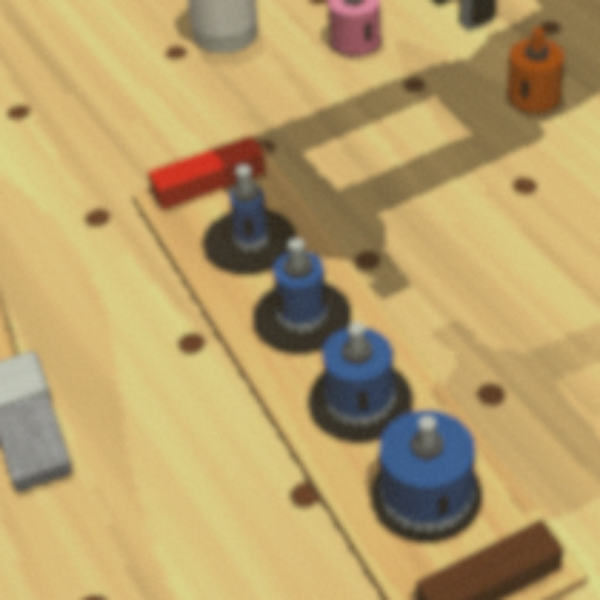

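Both views show the four saws upright on their pads. In the wrist view their stub tops are at (136,52), (241,56), (348,66) and (449,78), with the smallest next to the red block. Every stub is within about 2 mm of its pad centre, and the bottle, pink and orange items were left alone.

```bash
python3 -c "
from station import robot
print(robot.sign_off())"
```

```text
the job is handed in; nothing more can be done
None
```

The job is handed in: the four hole saws stand upright, teeth down and released, within about 2 mm of their pad centres by my last measurement, smallest on the pad next to the red block and largest at the far end, with the glue bottle not touched and about 36 s used.

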